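# Clamp a bored flange to the clutch's first slip and size its bore

### The job

Check the bore of the flange on the bench: lay the flange flat in the fixture's nest, swing the clamp arm all the way over it, and turn the thumbscrew cap clockwise just until its clutch first slips, then stop. Then try the plug gauges in the bore one after another from the thickest down, without forcing any, putting each that will not go back into its stand, and leave the first one that drops cleanly through standing in the bore, down to its shoulder. Leave the flange clamped, the other plugs in the stand and the things round about where they are.

Things in the scene. Friction and masses are not known exactly. Their poses are not given: they have to be found in the camera images.
- flange_a_hub (a point): aluminium flange, 0.2 to 0.33 kg (two differ in bore only; one is here, the other is None): plate 110 (x) x 60 (y) x 10 mm, on its middle a round hub 36 mm across, rising 22 mm above the plate. Point: on the hub's axis, 21 mm above the underside, half-way up the hub; x along the plate, z up. The upright through bore is on this axis; its size, 9 to 19 mm, is to be found with the plugs.
- flange_b_hub (a point): aluminium flange, 0.2 to 0.33 kg (two differ in bore only; one is here, the other is None): plate 110 (x) x 60 (y) x 10 mm, on its middle a round hub 36 mm across, rising 22 mm above the plate. Point: on the hub's axis, 21 mm above the underside, half-way up the hub; x along the plate, z up. The upright through bore is on this axis; its size, 9 to 19 mm, is to be found with the plugs.
- fixture: fixed fixture: aluminium base 200 x 90 x 25 mm on the 3 mm rubber mat with a nest, a clamp post at x = +105 mm and the clamp arm on it; origin under the nest's centre, x from nest to post, z up. Arm's top 70 mm, post's cap 76 mm above the origin. A 30 mm hole under the bore lets plugs through.
- nest (a point): centre of the nest's floor, on which the flange lies; x towards the post, z up. The recess is 116 x 66 mm between rails 8 mm high: the flange lies with its length along x (either way round), 3 mm play a side; seated, its hub point is 21 mm above this point.
- clamp_arm (a joint): swing of the clamp arm about the vertical post at nest x = 105 mm, rad: 0 = aside (thumbscrew at nest x, y = 105, 63 mm), pi/2 = at its stop over the nest (thumbscrew at 42, 0 mm); grows anticlockwise from above. The thumbscrew is 63 mm from the post's axis. Stiff: about 4 N at the thumbscrew; stays where left.
- cap_grip (a point): the thumbscrew's round knurled black cap, 30 mm across, 21 mm high, turning on a vertical axis; point on the axis, half-way up, 79 mm above the nest's floor when the screw is fully raised. A 25 mm steel collar is 1.5 mm under it. A white line on the cap and a black one on the collar show slip.
- spindle (a joint): turn of the screw's spindle, rad, clockwise from above positive, 0 = fully raised (as at the start); each rad lowers foot and cap by 2 mm; the foot meets a seated flange at about 6.5 rad. Until then it turns with 0.045 N m; it does not run back by itself.
- cap (a joint): slip of the cap against the spindle, rad, clockwise from above positive, 0 at the start. A friction clutch of 0.08 N m joins them: the cap takes the spindle along until the foot bears on the flange with 15 to 25 N; then the cap slips and this grows (below 0.03 is creep). Past 1.2 rad is overtightened.
- foot: the screw's steel foot, an 18 mm disc under the arm's end; point at the centre of its underside, which presses on the flange's plate 42 mm from the bore.
- stand: fixed wooden plug stand 55 (x) x 230 (y) x 60 mm on the mat, origin at the centre of its underside, z up. Five upright sockets in a row at y = -90, -45, 0, 45, 90 mm, 28 mm across, 50 mm deep from its top; each takes any plug, which stands with its tip on the socket's floor (10 mm above the origin).
- plug_24_grip (a point): round steel plug gauge, 100 g, 130 mm long, upright: a gauging end 24 mm across and 40 mm long (1 mm lead chamfer), above it a dark collar 25 mm across, 22 mm high, whose lower face is the shoulder, then a handle as thick as the gauging end (24 mm), 68 mm long. z up along it. Point: on the axis, in the handle, 105 mm above the tip.
- plug_24_tip (a point): tip of the 24 mm plug, centre of its lower end face. A plug that passes goes down till its shoulder rests on the hub's top; its tip is then 8 mm below the flange's underside. One too thick stops with its tip at the hub's top.
- plug_20_grip (a point): round steel plug gauge, 100 g, 130 mm long, upright: a gauging end 20 mm across and 40 mm long (1 mm lead chamfer), above it a dark collar 25 mm across, 22 mm high, whose lower face is the shoulder, then a handle as thick as the gauging end (20 mm), 68 mm long. z up along it. Point: on the axis, in the handle, 105 mm above the tip. May be absent (None).
- plug_20_tip (a point): tip of the 20 mm plug, centre of its lower end face. A plug that passes goes down till its shoulder rests on the hub's top; its tip is then 8 mm below the flange's underside. One too thick stops with its tip at the hub's top.
- plug_16_grip (a point): round steel plug gauge, 100 g, 130 mm long, upright: a gauging end 16 mm across and 40 mm long (1 mm lead chamfer), above it a dark collar 25 mm across, 22 mm high, whose lower face is the shoulder, then a handle as thick as the gauging end (16 mm), 68 mm long. z up along it. Point: on the axis, in the handle, 105 mm above the tip. May be absent (None).
- plug_16_tip (a point): tip of the 16 mm plug, centre of its lower end face. A plug that passes goes down till its shoulder rests on the hub's top; its tip is then 8 mm below the flange's underside. One too thick stops with its tip at the hub's top.
- plug_12_grip (a point): round steel plug gauge, 100 g, 130 mm long, upright: a gauging end 12 mm across and 40 mm long (1 mm lead chamfer), above it a dark collar 25 mm across, 22 mm high, whose lower face is the shoulder, then a handle as thick as the gauging end (12 mm), 68 mm long. z up along it. Point: on the axis, in the handle, 105 mm above the tip. May be absent (None).
- plug_12_tip (a point): tip of the 12 mm plug, centre of its lower end face. A plug that passes goes down till its shoulder rests on the hub's top; its tip is then 8 mm below the flange's underside. One too thick stops with its tip at the hub's top.
- plug_8_grip (a point): round steel plug gauge, 100 g, 130 mm long, upright: a gauging end 8 mm across and 40 mm long (1 mm lead chamfer), above it a dark collar 25 mm across, 22 mm high, whose lower face is the shoulder, then a handle as thick as the gauging end (8 mm), 68 mm long. z up along it. Point: on the axis, in the handle, 105 mm above the tip.
- plug_8_tip (a point): tip of the 8 mm plug, centre of its lower end face. A plug that passes goes down till its shoulder rests on the hub's top; its tip is then 8 mm below the flange's underside. One too thick stops with its tip at the hub's top.
- tape_measure: tape measure 37x81x62 mm, a bystander beside the fixture; centre of its underside. Leave it alone.
- jar_washers: square clear jar of washers with a blue lid 69x69x118 mm, a bystander beside the fixture; centre of its underside. Leave it alone.

How it is judged:
On the way, in this order (a step that is already met when the one before it is completed fails the run):
1. the flange lies flat in the nest (((horizontal distance between flange_a_hub and nest below 0.008 m and z of flange_a_hub in the frame of nest between 0.0185 and 0.0235 m and angle between flange_a_hub's own z axis and vertical below 0.05 rad and angle between the x axis of flange_a_hub and the x axis of nest, either way round below 0.15 rad) or (horizontal distance between flange_b_hub and nest below 0.008 m and z of flange_b_hub in the frame of nest between 0.0185 and 0.0235 m and angle between flange_b_hub's own z axis and vertical below 0.05 rad and angle between the x axis of flange_b_hub and the x axis of nest, either way round below 0.15 rad))), for 0.3 s.
2. the clamp arm is swung fully over the flange (value of joint clamp_arm above 1.5 rad and ((horizontal distance between flange_a_hub and nest below 0.008 m and z of flange_a_hub in the frame of nest between 0.0185 and 0.0235 m and angle between flange_a_hub's own z axis and vertical below 0.05 rad and angle between the x axis of flange_a_hub and the x axis of nest, either way round below 0.15 rad) or (horizontal distance between flange_b_hub and nest below 0.008 m and z of flange_b_hub in the frame of nest between 0.0185 and 0.0235 m and angle between flange_b_hub's own z axis and vertical below 0.05 rad and angle between the x axis of flange_b_hub and the x axis of nest, either way round below 0.15 rad))), for 0.2 s.
3. the clamp foot bears on the flange and the clutch has slipped (all of step 2 and (contact force between foot and flange_a above 5 N or contact force between foot and flange_b above 5 N) and value of joint cap above 0.04 rad), for 0.2 s.
4. the 24 mm plug is offered to the bore of the clamped flange (((z of plug_24_tip in the frame of flange_a_hub between -0.03 and 0.0145 m and horizontal distance between plug_24_tip and flange_a_hub below 0.007 m and angle between the z axis of plug_24_tip and the z axis of flange_a_hub, either way round below 0.25 rad) or (z of plug_24_tip in the frame of flange_b_hub between -0.03 and 0.0145 m and horizontal distance between plug_24_tip and flange_b_hub below 0.007 m and angle between the z axis of plug_24_tip and the z axis of flange_b_hub, either way round below 0.25 rad))), for 0.05 s.
5. the 20 mm plug, if there is one, is offered to the bore of the clamped flange (((z of plug_20_tip in the frame of flange_a_hub between -0.03 and 0.0145 m and horizontal distance between plug_20_tip and flange_a_hub below 0.007 m and angle between the z axis of plug_20_tip and the z axis of flange_a_hub, either way round below 0.25 rad) or (z of plug_20_tip in the frame of flange_b_hub between -0.03 and 0.0145 m and horizontal distance between plug_20_tip and flange_b_hub below 0.007 m and angle between the z axis of plug_20_tip and the z axis of flange_b_hub, either way round below 0.25 rad))), for 0.05 s.
6. the 16 mm plug, if there is one, is offered to the bore of the clamped flange (((z of plug_16_tip in the frame of flange_a_hub between -0.03 and 0.0145 m and horizontal distance between plug_16_tip and flange_a_hub below 0.007 m and angle between the z axis of plug_16_tip and the z axis of flange_a_hub, either way round below 0.25 rad) or (z of plug_16_tip in the frame of flange_b_hub between -0.03 and 0.0145 m and horizontal distance between plug_16_tip and flange_b_hub below 0.007 m and angle between the z axis of plug_16_tip and the z axis of flange_b_hub, either way round below 0.25 rad))), for 0.05 s.
At the end, for the whole second after the job is handed in: Flange flat in the nest (8 mm, 9 degrees), arm over (above 1.5 rad), foot pressing over 5 N, slip 0.04 to 1.2 rad; the thickest plug present that passes stands in the bore, tip 1 mm or more below the flange; every other plug upright in a socket of the stand; all at rest (all of step 3 and value of joint cap below 1.2 rad and (z of plug_12_tip in the frame of flange_a_hub below -0.022 m and horizontal distance between plug_12_tip and flange_a_hub below 0.006 m and angle between the z axis of plug_12_tip and the z axis of flange_a_hub, either way round below 0.12 rad) and ((z of plug_12_tip in the frame of flange_a_hub below -0.022 m and horizontal distance between plug_12_tip and flange_a_hub below 0.006 m and angle between the z axis of plug_12_tip and the z axis of flange_a_hub, either way round below 0.12 rad) or (z of plug_8_tip in the frame of flange_a_hub below -0.022 m and horizontal distance between plug_8_tip and flange_a_hub below 0.006 m and angle between the z axis of plug_8_tip and the z axis of flange_a_hub, either way round below 0.12 rad)) and (z of plug_16_tip in the frame of flange_b_hub below -0.022 m and horizontal distance between plug_16_tip and flange_b_hub below 0.006 m and angle between the z axis of plug_16_tip and the z axis of flange_b_hub, either way round below 0.12 rad) and ((z of plug_16_tip in the frame of flange_b_hub below -0.022 m and horizontal distance between plug_16_tip and flange_b_hub below 0.006 m and angle between the z axis of plug_16_tip and the z axis of flange_b_hub, either way round below 0.12 rad) or (z of plug_12_tip in the frame of flange_b_hub below -0.022 m and horizontal distance between plug_12_tip and flange_b_hub below 0.006 m and angle between the z axis of plug_12_tip and the z axis of flange_b_hub, either way round below 0.12 rad)) and ((z of plug_16_tip in the frame of flange_b_hub below -0.022 m and horizontal distance between plug_16_tip and flange_b_hub below 0.006 m and angle between the z axis of plug_16_tip and the z axis of flange_b_hub, either way round below 0.12 rad) or (z of plug_12_tip in the frame of flange_b_hub below -0.022 m and horizontal distance between plug_12_tip and flange_b_hub below 0.006 m and angle between the z axis of plug_12_tip and the z axis of flange_b_hub, either way round below 0.12 rad) or (z of plug_8_tip in the frame of flange_b_hub below -0.022 m and horizontal distance between plug_8_tip and flange_b_hub below 0.006 m and angle between the z axis of plug_8_tip and the z axis of flange_b_hub, either way round below 0.12 rad)) and ((height (world z) of plug_24_tip below 0.022 m and angle between plug_24_tip's own z axis and vertical below 0.12 rad and x of plug_24_tip in the frame of stand between -0.018 and 0.018 m and y of plug_24_tip in the frame of stand between -0.106 and 0.106 m) or (z of plug_24_tip in the frame of flange_a_hub below -0.022 m and horizontal distance between plug_24_tip and flange_a_hub below 0.006 m and angle between the z axis of plug_24_tip and the z axis of flange_a_hub, either way round below 0.12 rad) or (z of plug_24_tip in the frame of flange_b_hub below -0.022 m and horizontal distance between plug_24_tip and flange_b_hub below 0.006 m and angle between the z axis of plug_24_tip and the z axis of flange_b_hub, either way round below 0.12 rad)) and linear speed of each of plug_24, plug_20, plug_16, plug_12, plug_8 below 0.03 m/s and ((height (world z) of plug_20_tip below 0.022 m and angle between plug_20_tip's own z axis and vertical below 0.12 rad and x of plug_20_tip in the frame of stand between -0.018 and 0.018 m and y of plug_20_tip in the frame of stand between -0.106 and 0.106 m) or (z of plug_20_tip in the frame of flange_a_hub below -0.022 m and horizontal distance between plug_20_tip and flange_a_hub below 0.006 m and angle between the z axis of plug_20_tip and the z axis of flange_a_hub, either way round below 0.12 rad) or (z of plug_20_tip in the frame of flange_b_hub below -0.022 m and horizontal distance between plug_20_tip and flange_b_hub below 0.006 m and angle between the z axis of plug_20_tip and the z axis of flange_b_hub, either way round below 0.12 rad)) and ((height (world z) of plug_16_tip below 0.022 m and angle between plug_16_tip's own z axis and vertical below 0.12 rad and x of plug_16_tip in the frame of stand between -0.018 and 0.018 m and y of plug_16_tip in the frame of stand between -0.106 and 0.106 m) or (z of plug_16_tip in the frame of flange_a_hub below -0.022 m and horizontal distance between plug_16_tip and flange_a_hub below 0.006 m and angle between the z axis of plug_16_tip and the z axis of flange_a_hub, either way round below 0.12 rad) or (z of plug_16_tip in the frame of flange_b_hub below -0.022 m and horizontal distance between plug_16_tip and flange_b_hub below 0.006 m and angle between the z axis of plug_16_tip and the z axis of flange_b_hub, either way round below 0.12 rad)) and ((height (world z) of plug_12_tip below 0.022 m and angle between plug_12_tip's own z axis and vertical below 0.12 rad and x of plug_12_tip in the frame of stand between -0.018 and 0.018 m and y of plug_12_tip in the frame of stand between -0.106 and 0.106 m) or (z of plug_12_tip in the frame of flange_a_hub below -0.022 m and horizontal distance between plug_12_tip and flange_a_hub below 0.006 m and angle between the z axis of plug_12_tip and the z axis of flange_a_hub, either way round below 0.12 rad) or (z of plug_12_tip in the frame of flange_b_hub below -0.022 m and horizontal distance between plug_12_tip and flange_b_hub below 0.006 m and angle between the z axis of plug_12_tip and the z axis of flange_b_hub, either way round below 0.12 rad)) and ((height (world z) of plug_8_tip below 0.022 m and angle between plug_8_tip's own z axis and vertical below 0.12 rad and x of plug_8_tip in the frame of stand between -0.018 and 0.018 m and y of plug_8_tip in the frame of stand between -0.106 and 0.106 m) or (z of plug_8_tip in the frame of flange_a_hub below -0.022 m and horizontal distance between plug_8_tip and flange_a_hub below 0.006 m and angle between the z axis of plug_8_tip and the z axis of flange_a_hub, either way round below 0.12 rad) or (z of plug_8_tip in the frame of flange_b_hub below -0.022 m and horizontal distance between plug_8_tip and flange_b_hub below 0.006 m and angle between the z axis of plug_8_tip and the z axis of flange_b_hub, either way round below 0.12 rad))); the robot touches nothing.
It fails at once if the cap was turned on past the first slip: more than 1.2 rad of slip (value of joint cap above 1.2 rad).
It fails at once if a plug was forced against the flange with more than 50 N (contact force between any of plug_24, plug_20, plug_16, plug_12, plug_8 and flange_a above 50 N or contact force between any of plug_24, plug_20, plug_16, plug_12, plug_8 and flange_b above 50 N).
It fails at once if a bystander (tape measure or jar of washers) was moved more than 25 mm (distance of any of tape_measure, jar_washers from where it was at the start of the episode above 0.025 m).
Of flange_a, flange_b only 1 to 1 are there at a start; the rules pass over those that are not, and their reading is None.
Of plug_20, plug_16, plug_12 only 1 to 3 are there at a start; the rules pass over those that are not, and their reading is None.
At some moment in a run one of flange_a, flange_b may be knocked a few centimetres aside while the robot is not near it.
It also fails if it takes over 210 s, if anything falls off the work surface, if the arm or the gripper's body presses on something with over 40 N, if the wrist force passes 120 N, or if a joint passes its speed limit or range.

### The arm

A 6-joint arm with a two-finger parallel gripper is mounted at the origin on the work surface; the furniture and walls round the work are solid. World frame = base frame: x ahead of the robot, y to its left, z up, the work surface at z = 0. Lengths are in m, angles in rad, forces in N, time in s.
With the tool pointing down it reaches from about 0.275 to 0.75 m from the base axis. Payload 10.2 kg.
Tool frame: the origin (TCP) lies midway between the tips of the shut fingers; the grasp point (between the pads) lies 19 mm behind it (env.hold_point_z is the distance from the TCP to the grasp point, in m); z points along the fingers, y is the line along which they close (so a half turn about z gives the same grasp; the last joint's range is limited). The gripper opens to 85 mm and grips with 20 to 120 N. Pads are 22 mm wide; open, the fingers measure 114 mm over their backs; the gripper's body (76 mm by 85 mm) begins 54 mm behind the grasp point. The pads swing forward as they close: fully open they stand 13 mm farther back than shut.
Start: joints at [1.046, 0.313, 1.498, -0, 1.331, -0.223], TCP at [0.156, 0.501, 0.231] pointing down, gripper open.
Joint ranges: [-2.94, 2.94], [-0.97, 2.17], [0.19, 2.56], [-1.23, 4.37], [0.02, 3.11], [-2.88, 2.88]. Speed limits (rad/s): [2.39, 2.39, 3.01, 3.14, 3.14, 3.14].

### API

Orientations are given as a unit quaternion [x, y, z, w].
In Python, from bench import env, kinematics, monitor, eyes, job gives the robot as it stands. The module is installed in compiled form; this text tells all that it offers. Calls block until the motion is done:
- env.reach(position, orientation): joint-space move of the TCP to a pose.
- env.movel(position, velocity=0.15, frame=None, guard=None): straight line of the TCP; frame=None keeps the orientation; velocity is the mean speed in m/s. With guard (N) it stops when the force on the tool has changed by that much, and returns True; else False.
- env.set_joints(angles): joint-space move.
- env.release() and env.close_gripper(effort=None): open the fingers fully, or close them until they stop; effort is the grip in N (None keeps the last).
- env.hold(seconds).
- kinematics.ik(position, orientation): joint angles nearest the present ones, or None.
- monitor.sense(): the state.
- eyes.grab_frame(name): name is "scene" or "top"; returns a dict with "frame" (420x560x3 uint8, red, green, blue), "mtx" (3x3 intrinsics, pixels), "k1" (the pictures are not rectified: a ray, as slopes to the right and down, at radius r is drawn at 1 + k1 r^2 times it, then the intrinsics apply), "view" (4x4, takes a point from world to camera coordinates). Camera axes: x right, y down, z forward; pixel columns grow to the right and rows downward; lengths in m; the calibration is good to about 2 mm. A picture is of the moment at which its call begins. There is no depth.
A pose or a line that the arm cannot do raises env.MotionError and nothing moves.
- job.hand_in(): hands the job in; it is judged then, once.
The state is a dict: "clock": time; "joints": joint angles; "qvel": joint speeds; "joint_efforts": joint torques, N m; "position": TCP position; "ee_rot": TCP orientation; "contact_force": force on the tool from outside, world axes, zero at the start; "ft_torque": the same for the moment, N m; "finger_gap": opening from 0.0 (shut) to 1.0 (fully open); "gripper_force": force on a finger pad.
Only numpy, scipy, OpenCV 4.12 (cv2) and the standard library are available. Lean on these libraries where they do the work, as an engineer would, in place of code of your own. Each camera call takes 0.05 s, during which the arm holds its last target. There are 200 camera calls.

## Working session

There is one attempt and no reset: what is moved stays moved. The work goes in short steps, each a Python script; the robot and the scene stay as the last script left them, time stands still between calls to the robot, and variables do not carry over. Pictures are saved under pics/ and viewed, at most 14 in all, crops included, and the job is handed in when it is done.

```bash
mkdir -p pics; ls; cat > h.py <<'E'
import numpy as np, cv2
from bench import env, kinematics, monitor, eyes, job
def grab(name, fn=None):
    f=eyes.grab_frame(name)
    if fn: cv2.imwrite('pics/'+fn, f['frame'][:,:,::-1])
    return f
def ray(f,u,v):
    K=f['mtx']; d=np.array([(u-K[0,2])/K[0,0],(v-K[1,2])/K[1,1]]); s=d.copy()
    for _ in range(30): s=d/(1+f['k1']*(s@s))
    R=f['view'][:3,:3]; t=f['view'][:3,3]
    return -R.T@t, R.T@np.array([s[0],s[1],1])
def onplane(f,u,v,z):
    o,d=ray(f,u,v); return o+d*(z-o[2])/d[2]
def proj(f,p):
    c=f['view'][:3,:3]@np.array(p)+f['view'][:3,3]; s=c[:2]/c[2]; s=s*(1+f['k1']*(s@s))
    return np.array([f['mtx'][0,0]*s[0]+f['mtx'][0,2], f['mtx'][1,1]*s[1]+f['mtx'][1,2]])
E
python3 - <<'E'
from h import *
for n in('top','scene'):
    f=grab(n,n+'0.png'); o,d=ray(f,280,210); print(n,f['mtx'].tolist(),f['k1'],o,d)
    cv2.imwrite(f'pics/{n}0b.png',cv2.resize(f['frame'][:,:,::-1],(800,600),interpolation=cv2.INTER_CUBIC))
s=monitor.sense(); print(s['clock'],s['position'],s['ee_rot'],s['finger_gap'],env.hold_point_z)
E
```

```text
pics
top [[482.78210000199465, 0.0, 276.6630247528222], [0.0, 482.78210000199465, 212.00183768657269], [0.0, 0.0, 1.0]] -0.17165990360761008 [ 0.380443   -0.29820537  1.14597117] [ 0.13428659 -0.02476702 -0.99066577]
scene [[462.57805844900986, 0.0, 278.04271670187956], [0.0, 462.57805844900986, 210.611043268365], [0.0, 0.0, 1.0]] 0.029097737381559418 [0.02715288 0.09639391 0.70073377] [ 0.54695405 -0.48289989 -0.683863  ]
0.1 [0.15596041 0.50106532 0.23080143] [ 1.50322449e-01  9.88636863e-01 -5.26145131e-04 -1.95720446e-04] 1.0000732567399182 0.0187
```

View pics/top0b.png

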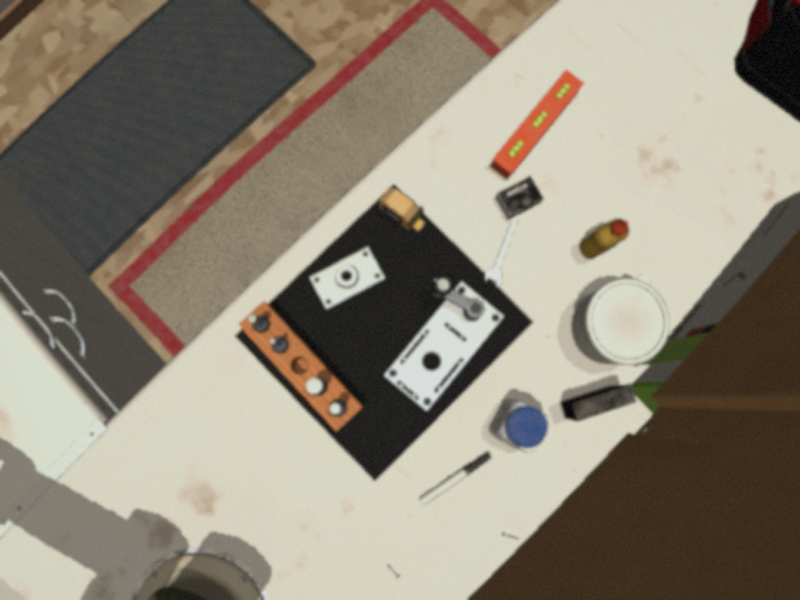

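View pics/scene0b.png

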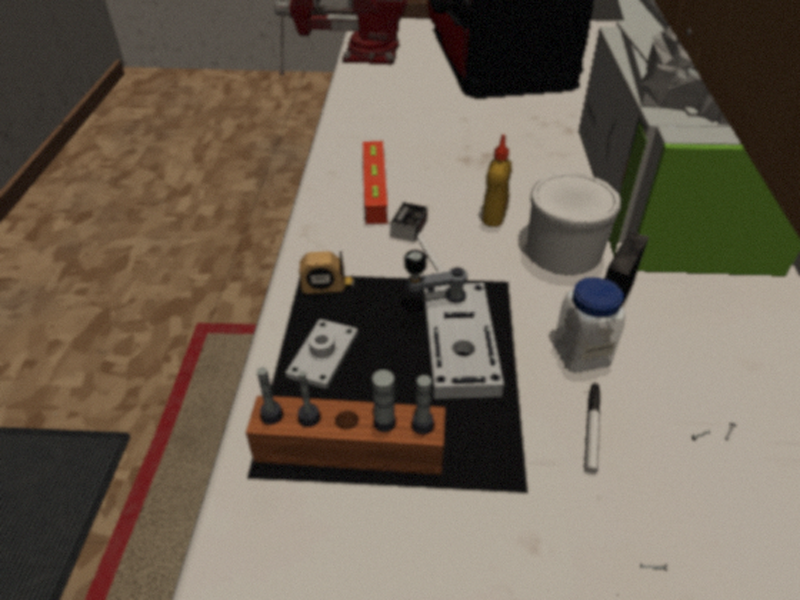

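```bash
cat > m1.py <<'E'
from h import *
f=grab('top'); im=f['frame'].astype(int); 
hsv=cv2.cvtColor(f['frame'],cv2.COLOR_RGB2HSV)
def blobs(mask,name,z,lo,hi):
    cs,_=cv2.findContours(mask.astype(np.uint8),cv2.RETR_LIST,cv2.CHAIN_APPROX_NONE)
    for c in cs:
        a=cv2.contourArea(c)
        if lo<a<hi:
            P=np.array([onplane(f,u,v,z)[:2] for u,v in c[:,0,:]],np.float32)
            (x,y),(w,h),an=cv2.minAreaRect(P*1000)
            m=cv2.moments(c); print(name,int(a),[round(m['m10']/m['m00'],1),round(m['m01']/m['m00'],1)],'ctr mm',round(x,1),round(y,1),'size',round(w,1),round(h,1),'ang',round(an,1))
roi=np.zeros(im.shape[:2],np.uint8); cv2.fillPoly(roi,[np.array([[275,130],[372,225],[262,335],[167,235]])],1)
g=im.min(2)
light=(g>110)&(roi>0)
blobs(light,'light z13',0.013,300,20000); blobs(light,'light z28',0.028,300,20000)
dark=(g<80)
blobs(dark,'dark28',0.028,20,400)
blobs(dark,'dark35',0.035,20,400)
org=(hsv[...,1]>110)&(hsv[...,0]<14)&(hsv[...,2]>90)&(im[...,0]>120)
blobs(org,'stand',0.063,300,20000)
big=cv2.resize(f['frame'][180:310,150:370,::-1],(800,473),interpolation=cv2.INTER_CUBIC); cv2.imwrite('pics/topc.png',big)
E
python3 m1.py
python3 - <<'E'
from h import *
f=grab('scene'); cv2.imwrite('pics/scc.png',cv2.resize(f['frame'][160:350,160:400,::-1],(756,600),interpolation=cv2.INTER_CUBIC))
E
```

```text
light z13 3362 [310.3, 241.9] ctr mm 459.9 -399.2 size 94.5 205.8 ang 50.9
light z13 1179 [242.5, 194.1] ctr mm 571.7 -237.3 size 63.8 113.0 ang 28.3
light z28 3362 [310.3, 241.9] ctr mm 458.9 -397.8 size 93.2 203.1 ang 50.9
light z28 1179 [242.5, 194.1] ctr mm 569.2 -238.1 size 63.0 111.5 ang 28.3
dark28 52 [162.3, 397.6] ctr mm 94.8 -53.8 size 115.8 18.8 ang 60.5
dark28 55 [333.2, 323.8] ctr mm 269.1 -450.7 size 10.1 43.5 ang 32.0
dark28 96 [234.3, 285.8] ctr mm 355.4 -221.9 size 26.0 24.4 ang 45.6
dark28 181 [218.8, 269.5] ctr mm 392.3 -186.2 size 34.4 34.2 ang 45.7
dark28 77 [301.6, 252.4] ctr mm 433.1 -376.5 size 22.9 23.0 ang 45.2
dark28 21 [196.5, 242.5] ctr mm 454.0 -132.8 size 9.4 17.2 ang 37.6
dark28 45 [189.8, 238.3] ctr mm 463.9 -116.6 size 16.7 18.1 ang 46.2
dark28 215 [406.6, 227.0] ctr mm 494.3 -628.1 size 30.8 95.4 ang 89.9
dark28 95 [309.4, 198.5] ctr mm 561.0 -394.2 size 30.0 23.6 ang 44.9
dark28 329 [364.2, 139.1] ctr mm 709.2 -526.5 size 43.8 67.8 ang 29.4
dark28 22 [376.2, 84.6] ctr mm 848.4 -563.0 size 8.8 21.3 ang 46.2
dark28 47 [39.1, 44.6] ctr mm 968.0 304.1 
[... 770 characters left out ...]
8 ang 89.9
dark35 95 [309.4, 198.5] ctr mm 559.9 -393.6 size 29.8 23.5 ang 44.9
dark35 329 [364.2, 139.1] ctr mm 707.1 -525.1 size 43.5 67.3 ang 29.4
dark35 22 [376.2, 84.6] ctr mm 845.5 -561.3 size 8.8 21.1 ang 46.2
dark35 47 [39.1, 44.6] ctr mm 964.3 300.3 size 16.0 44.1 ang 47.9
dark35 21 [228.6, 24.4] ctr mm 1002.2 -195.0 size 23.2 12.5 ang 25.4
dark35 23 [238.1, 16.9] ctr mm 1024.1 -218.0 size 14.7 17.3 ang 60.9
dark35 57 [362.6, 3.3] ctr mm 1068.0 -535.2 size 26.8 34.5 ang 3.0
stand 1838 [208.6, 255.0] ctr mm 422.4 -167.7 size 228.6 56.6 ang 43.7
stand 1242 [376.0, 85.5] ctr mm 833.9 -556.7 size 39.2 217.0 ang 51.5
stand 3912 [191.5, 109.6] ctr mm 758.4 -171.3 size 165.5 756.5 ang 45.0
```

View pics/topc.png

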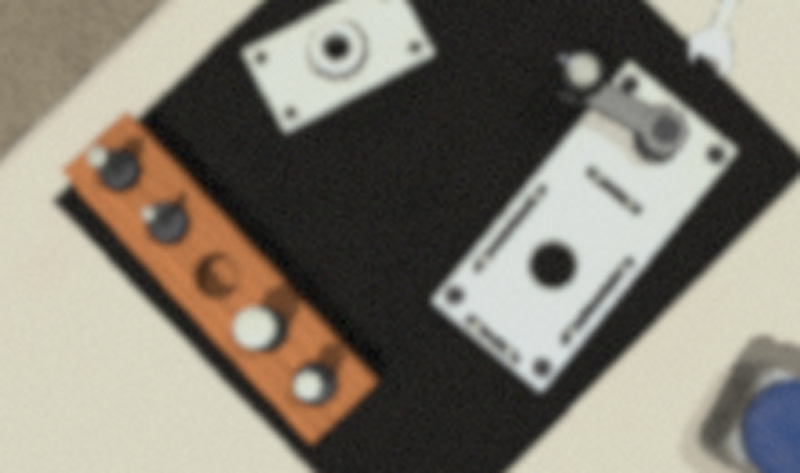

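View pics/scc.png

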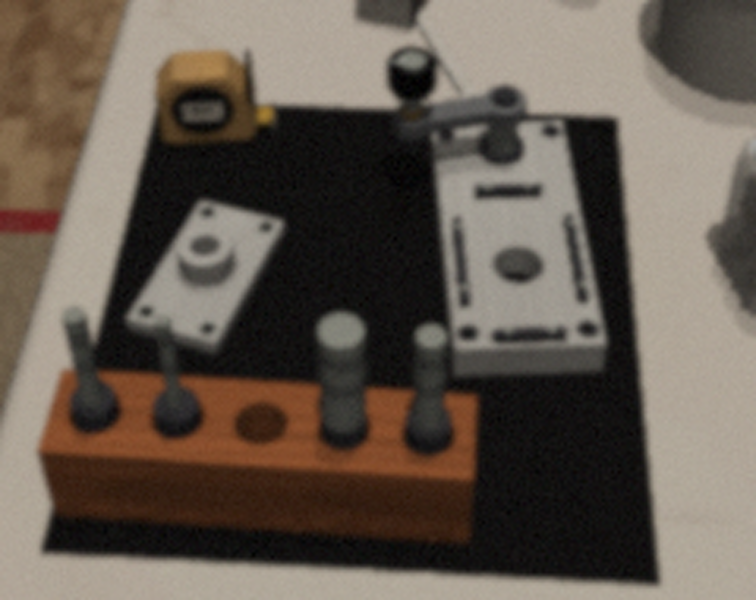

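```bash
cat > m2.py <<'E'
from h import *
T=grab('top'); S=grab('scene')
def hole(f,u,v,r,z,thr=None):
    u,v=int(round(u)),int(round(v)); g=cv2.cvtColor(f['frame'],cv2.COLOR_RGB2GRAY)[v-r:v+r+1,u-r:u+r+1].astype(float)
    w=np.clip((g.max()*.5+g.min()*.5)-g,0,None); yy,xx=np.mgrid[-r:r+1,-r:r+1]
    # keep only component nearest centre
    n,l=cv2.connectedComponents((w>0).astype(np.uint8)); 
    d=[np.hypot(xx[l==i],yy[l==i]).min() for i in range(1,n)]; w=w*(l==1+int(np.argmin(d)))
    p=(u+(w*xx).sum()/w.sum(), v+(w*yy).sum()/w.sum())
    return np.round(p,1),np.round(onplane(f,*p,z)[:2]*1000,1)
tc=lambda a,b:(150+a*.275,180+b*.275)
sc=lambda a,b:(160+a/3.15,160+b/3.158)
print('T bore',hole(T,*tc(337,47),6,.035)); print('S bore',hole(S,*sc(205,243),4,.035))
print('T nest',hole(T,*tc(552,264),7,.028)); print('S nest',hole(S,*sc(519,264),8,.028))
B=[]
for n,a,b in(('NW',455,295),('SW',541,368),('SE',715,154),('NE',630,84)):
    h=hole(T,*tc(a,b),4,.028); B.append(h[1]); print('T bolt',n,h)
B=np.array(B); print('ctr',B.mean(0),'long',(B[2]+B[3]-B[0]-B[1])/2,'short',B[1]-B[0],B[2]-B[3])
for n,a,b in(('a',467,333),('b',588,329),('c',551,131)): print('S bolt',n,hole(S,*sc(a,b),4,.028))
for n,a,b in(('1',261,57),('2',291,112),('3',414,47)): print('T fl bolt',n,hole(T,*tc(a,b),3,.013))
# stand in scene (top face corners)
print('empty T',onplane(T,*tc(217,275),.063),'S',onplane(S,*sc(261,423),.063))
# plug tops
for n,t,s in(('l',(98,157),(76,315)),('2',(148,214),(160,325)),('24',(256,327),(341,328)),('r',(309,383),(431,336))):
    print('plug',n,onplane(T,*tc(*t),.143)[:2],onplane(S,*sc(*s),.143)[:2])
print('cap top',onplane(T,*tc(582,69),.1175)[:2],onplane(S,*sc(413,60),.1175)[:2])
print('post',onplane(T,*tc(664,127),.079)[:2],onplane(S,*sc(507,98),.079)[:2])
c=np.array([.4224,-.1677]); d=np.array([np.cos(np.radians(43.7)),np.sin(np.radians(43.7))])
for k in(90,45,0,-45,-90): print(k,c+d*k/1000)
E
python3 m2.py
```

```text
T bore (array([242.1, 192.6]), array([ 571.1, -237.3]))
S bore (array([224.5, 237.3]), array([ 573.8, -239.3]))
T nest (array([301.6, 252.5]), array([ 433.2, -376.8]))
S nest (array([324.3, 244.3]), array([ 433.2, -378.1]))
T bolt NW (array([273.9, 260. ]), array([ 415.3, -312.7]))
T bolt SW (array([298.6, 280.6]), array([ 368.2, -370. ]))
T bolt SE (array([346.4, 222. ]), array([ 504.9, -482.1]))
T bolt NE (array([322.1, 203.5]), array([ 548.2, -425. ]))
ctr [ 459.15 -397.45] long [ 134.8 -112.2] short [-47.1 -57.3] [-43.3 -57.1]
S bolt a (array([308.1, 265.1]), array([ 416.3, -317.2]))
S bolt b (array([346.2, 263.7]), array([ 370.9, -373.1]))
S bolt c (array([335.5, 199.6]), array([ 509.2, -490.5]))
T fl bolt 1 (array([221.2, 195.4]), array([ 567.8, -186.5]))
T fl bolt 2 (array([229.5, 210.6]), array([ 531.4, -206.9]))
T fl bolt 3 (array([263.8, 192.5]), array([ 575.7, -287.6]))
empty T [ 0.42272714 -0.16821026  0.063     ] S [ 0.42412309 -0.16947988  0.063     ]
plug l [ 0.4866863  -0.10733937] [ 0.48841836 -0.10795399]
plug 2 [ 0.45408617 -0.13730755] [ 0.45490602 -0.13558086]
plug 24 [ 0.3902677  -0.20064287] [ 0.39319834 -0.20165739]
plug r [ 0.35887636 -0.23125728] [ 0.3596166  -0.23155387]
cap top [ 0.54446631 -0.38876928] [ 0.5461539  -0.39164389]
post [ 0.51497924 -0.44269088] [ 0.51088146 -0.44307605]
90 [ 0.48746704 -0.10552058]
45 [ 0.45493352 -0.13661029]
0 [ 0.4224 -0.1677]
-45 [ 0.38986648 -0.19878971]
-90 [ 0.35733296 -0.22987942]
```

```bash
cat >> h.py <<'E'
NEST=np.array([.4332,-.3774]); YAW=-39.1
def q(th):
    p=np.radians((th+90)/2); return [np.cos(p),np.sin(p),0,0]
def best(p,th):   # closing direction th (deg), half turn chosen for the smaller last joint
    c=[]
    for t in(th,th+180,th-180):
        j=kinematics.ik(list(p),q(t))
        if j is not None: c.append((abs(j[5]),t))
    return min(c)[1]
def go(p,th): t=best(p,th); env.reach(list(p),q(t)); return t
def L(p,v=.15,guard=None,th=None): return env.movel(list(p),velocity=v,frame=None if th is None else q(th),guard=guard)
def here(): return np.array(monitor.sense()['position'])
def fx(x,y,z=None):  # nest frame (m) -> world
    a=np.radians(YAW); p=NEST+np.array([np.cos(a)*x-np.sin(a)*y,np.sin(a)*x+np.cos(a)*y])
    return p if z is None else np.append(p,z)
def st(msg=''):
    s=monitor.sense(); print(msg,'t%.1f'%s['clock'],np.round(s['position'],4),'F',np.round(s['contact_force'],1),'M',np.round(s['ft_torque'],3),'gap %.3f'%s['finger_gap'],'grip %.0f'%s['gripper_force'],'j6 %.2f'%s['joints'][5]); return s
E
cat > a1.py <<'E'
from h import *
x,y=.5722,-.2382; fy=-61.2
t=go([x,y,.25],fy); st('above')
L([x,y,.06],.2); print(L([x,y,.018],.05,guard=8)); st('down')
env.close_gripper(20); st('g1'); env.release(); 
L([x,y,.05],.1); t2=go([x,y,.05],fy+90); print(t,t2); print(L([x,y,.018],.05,guard=8)); env.close_gripper(40); st('g2')
L([x,y,.15],.1); st('lift'); env.hold(.3); st()
grab('top','l_t.png'); f=grab('scene'); cv2.imwrite('pics/l_s.png',f['frame'][100:380,150:420,::-1])
E
python3 a1.py
```

```text
above t3.3 [ 0.5724 -0.2375  0.2501] F [0.5 0.5 0.1] M [0.008 0.052 0.011] gap 1.000 grip 0 j6 0.48
False
down t5.4 [ 0.5724 -0.2383  0.0184] F [-0.3 -0.1  0.1] M [-0.038 -0.041  0.009] gap 1.001 grip 0 j6 0.48
g1 t5.9 [ 0.5723 -0.2383  0.0183] F [-0.9 -0.1  2.4] M [0.077 0.057 0.005] gap 0.395 grip 21 j6 0.48
-61.2 28.799999999999997
False
g2 t9.6 [ 0.5724 -0.2383  0.0184] F [0.2 0.3 3. ] M [-0.     0.103 -0.015] gap 0.390 grip 41 j6 -1.09
lift t11.1 [ 0.572  -0.2381  0.1493] F [-0.3  0.6 -2.4] M [-0.001 -0.029 -0.002] gap 0.391 grip 41 j6 -1.09
 t11.4 [ 0.5722 -0.2382  0.1498] F [ 0.6  0.2 -2.1] M [ 0.071 -0.004  0.023] gap 0.391 grip 41 j6 -1.09
```

```bash
cat > a2.py <<'E'
from h import *
t=go([.5722,-.2382,.15],28.8)
L(fx(0,0,.15),.15,th=t+22.1) ; st('over')
L(fx(0,0,.06),.15); env.hold(.2); st('pre')
print(L(fx(0,0,.036),.03,guard=6)); st('touch')
grab('top','n_t.png'); f=grab('scene'); cv2.imwrite('pics/n_s.png',cv2.resize(f['frame'][170:300,240:420,::-1],(800,578),interpolation=cv2.INTER_CUBIC))
E
python3 a2.py
```

```text
over t13.2 [ 0.4335 -0.377   0.15  ] F [ 0.8 -0.5 -3.1] M [ 0.006 -0.036  0.002] gap 0.395 grip 41 j6 -1.81
pre t14.2 [ 0.4335 -0.3777  0.0609] F [-0.  -0.1 -2.6] M [ 0.016 -0.006  0.009] gap 0.391 grip 41 j6 -1.81
True
touch t14.7 [ 0.4331 -0.3773  0.0431] F [-0.1  0.2  2.6] M [-0.082 -0.035  0.019] gap 0.394 grip 41 j6 -1.81
```

View pics/n_s.png

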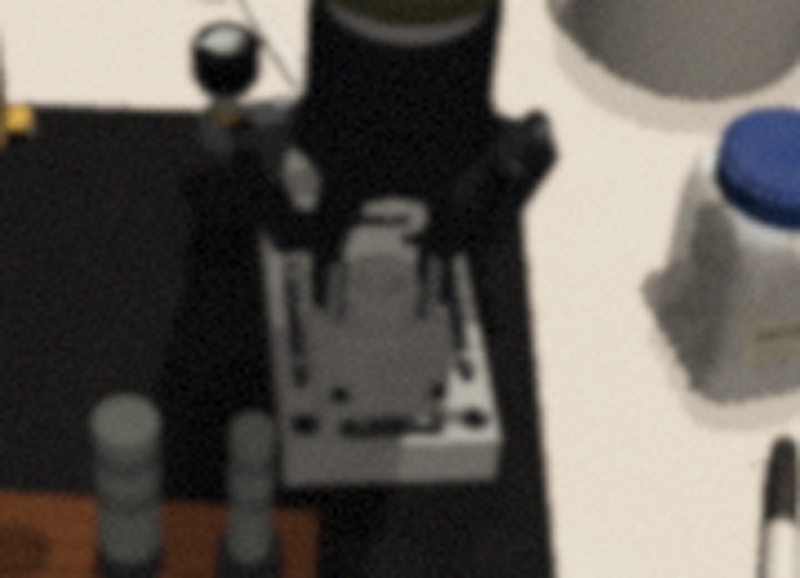

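```bash
cat > a3.py <<'E'
from h import *
env.release(); st(); L(fx(0,0,.2),.15); 
go(fx(.0,.25,.25),50.9); st()
f=grab('top'); cv2.imwrite('pics/p_t.png',cv2.resize(f['frame'][190:310,230:390,::-1],(800,600),interpolation=cv2.INTER_CUBIC))
grab('scene','p_s.png')
E
python3 a3.py
```

```text
t15.4 [ 0.4328 -0.3769  0.0429] F [-0.2 -0.2 -0.4] M [-0.051 -0.027 -0.018] gap 1.001 grip 0 j6 -1.81
 t17.6 [ 0.5903 -0.1845  0.2494] F [0.5 0.5 0. ] M [ 0.007 -0.015 -0.023] gap 1.000 grip 0 j6 -1.38
```

View pics/p_t.png

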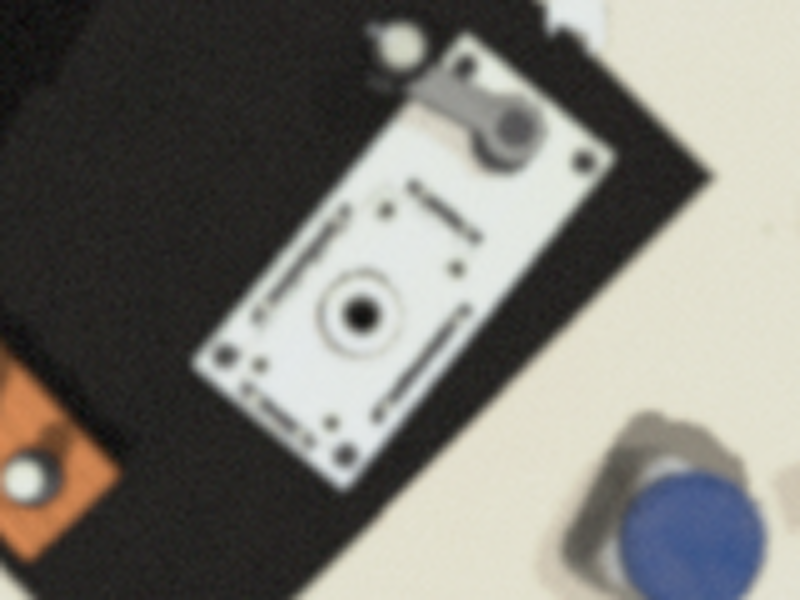

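```bash
cat > a4.py <<'E'
from h import *
env.close_gripper(20)
r,c=.033,.024
def P(a,z): return fx(.105-r*np.sin(a)+c*np.cos(a), r*np.cos(a)+c*np.sin(a), z)
def TH(a): return YAW+np.degrees(a)
a=-.5
t=go(P(a,.25),TH(a)); off=t-TH(a)
L(P(a,.09),.2); print(L(P(a,.060),.05,guard=10)); f0=np.array(st('down')['contact_force'])
while a<1.85:
    a+=.1
    g=L(P(a,.060),.06,guard=14,th=TH(a)+off)
    s=monitor.sense(); F=np.array(s['contact_force']); 
    print('%.1f'%a,g,np.round(F,1),np.round(s['ft_torque'],2))
    if g or np.hypot(*F[:2])>18: break
st('end')
E
python3 a4.py
```

```text
False
down t21.7 [ 0.5544 -0.4535  0.0603] F [-0.4 -0.6  0.6] M [-0.01  -0.041 -0.007] gap -0.002 grip 0 j6 0.33
-0.4 False [-0.2 -0.5 -0.3] [ 0.03 -0.02  0.03]
-0.3 False [ 0.2  0.2 -0.6] [-0.02  0.01 -0.02]
-0.2 False [ 0.4 -0.8 -0.4] [-0.   -0.02 -0.04]
-0.1 False [ 0.4  0.1 -0.5] [ 0.03  0.02 -0.01]
-0.0 False [ 0.2 -0.2  0.7] [-0.04  0.02 -0.04]
0.1 False [-0.8 -0.5  1.1] [ 0.01  0.01 -0.03]
0.2 False [ 1.3 -1.7 -0. ] [-0.31 -0.16  0.02]
0.3 False [ 2.7 -3.5 -0.4] [-0.53 -0.58  0.05]
0.4 False [ 3.8 -3.3 -1.2] [-0.56 -0.6   0.06]
0.5 False [ 4.5 -3.   0.3] [-0.54 -0.65  0.  ]
0.6 False [ 3.5 -3.5 -0.5] [-0.48 -0.67  0.08]
0.7 False [ 4.  -2.3 -0.3] [-0.46 -0.66  0.02]
0.8 False [ 3.4 -2.  -0.4] [-0.38 -0.64  0.04]
0.9 False [ 4.5 -2.2  0.2] [-0.35 -0.71  0.01]
1.0 False [ 4.5 -2.  -0. ] [-0.37 -0.71  0.03]
1.1 False [ 5.2 -2.3  0.1] [-0.28 -0.76  0.07]
1.2 False [ 4.6 -1.   0.9] [-0.25 -0.76  0.04]
1.3 False [ 5.1 -0.9 -0.3] [-0.18 -0.79  0.06]
1.4 False [ 4.1 -0.7 -0.1] [-0.14 -0.81  0.  ]
1.5 False [ 4.8 -0.6  0.2] [-0.1  -0.76  0.04]
1.6 False [ 4.3 -1.   0.1] [-0.03 -0.79  0.1 ]
1.7 False [12.   4.8 -0.5] [ 0.86 -1.95  0.02]
1.8 False [24.6 13.9 -0.1] [ 2.31 -3.86  0.08]
end t27.4 [ 0.4997 -0.404   0.0603] F [24.6 13.9 -0.1] M [ 2.309 -3.86   0.082] gap 0.000 grip 13 j6 -1.98
```

```bash
cat > a5.py <<'E'
from h import *
p=here(); b=fx(0,.03)-fx(0,0); L(p+np.append(b,0),.1); L(p+np.append(b,.19),.2); env.release(); st()
go(fx(.0,.25,.25),50.9); st()
f=grab('top'); cv2.imwrite('pics/q_t.png',cv2.resize(f['frame'][190:310,230:390,::-1],(800,600),interpolation=cv2.INTER_CUBIC))
for n,ff in (('T',f),):
    for p in (fx(.042,0,.1175),fx(0,0,.060),fx(.105,0,.079)): x=proj(ff,p); print(x,(x-[230,190])*5)
E
python3 a5.py
```

```text
t29.8 [ 0.5186 -0.3807  0.2504] F [ 0.8 -0.1 -0.5] M [ 0.021  0.016 -0.011] gap 1.000 grip 0 j6 -1.93
 t30.6 [ 0.5907 -0.1844  0.25  ] F [ 0.2 -0.6 -0.4] M [ 0.013  0.007 -0.014] gap 1.003 grip 0 j6 -1.38
[317.18262292 235.32953858] [435.9131146  226.64769291]
[302.89192098 251.78230452] [364.45960489 308.9115226 ]
[333.01390436 215.05890538] [515.06952181 125.29452691]
```

View pics/q_t.png

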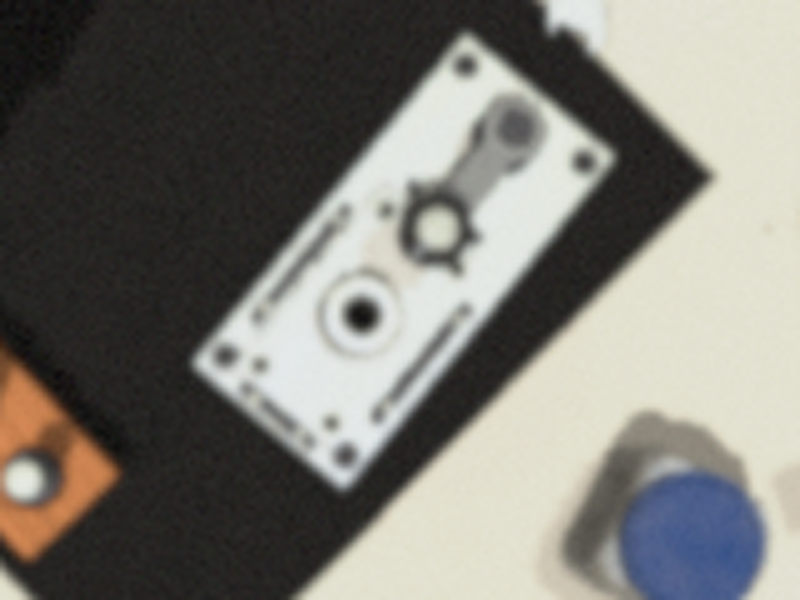

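```bash
cat >> h.py <<'E'
def tq(n=12):
    a=[]
    for _ in range(n): env.hold(.03); s=monitor.sense(); a.append(list(s['contact_force'])+list(s['ft_torque']))
    return np.round(np.mean(a,0),3)
C=fx(.042,0); Z0=.107-.019+.003
def turn(th0,z0,tot,d,stepdeg,w=1.5):  # turn clockwise by d rad from th0 in steps, following the screw down
    done=0; st_=np.radians(stepdeg)
    while done<d-1e-6:
        k=min(st_,d-done); done+=k
        L([C[0],C[1],z0-.002*done],.002*w,th=th0-np.degrees(done))
    return th0-np.degrees(d), z0-.002*d
E
cat > a6.py <<'E'
from h import *
th=66.; P=[C[0],C[1],.2]
print(kinematics.ik(P,q(th)))
env.reach(P,q(th)); st('above'); L([*C,Z0+.03],.15); L([*C,Z0],.05,guard=8); st('down'); print(tq())
env.close_gripper(25); st('grip'); print(tq())
th,z=turn(th,Z0,0,.4,20); st('0.4'); print(tq())
th,z=turn(th,z,0,4.0,20); st('4.4'); print(th,z,tq())
E
python3 a6.py
```

```text
[-9.04114547e-01  5.39143656e-01  1.24595216e+00 -4.44089210e-16
  1.35649683e+00 -2.05603185e+00]
above t31.7 [ 0.4662 -0.4036  0.2003] F [1.  0.4 0.3] M [ 0.008 -0.005 -0.003] gap 1.000 grip 0 j6 -2.06
down t33.1 [ 0.4659 -0.404   0.0912] F [-0.  -1.8  0.4] M [-0.003  0.002 -0.008] gap 0.998 grip 0 j6 -2.06
[ 0.183  0.023 -0.088 -0.007  0.007  0.002]
grip t34.1 [ 0.4658 -0.4042  0.0912] F [-0.9 -1.   1.4] M [-0.178  0.043 -0.055] gap 0.334 grip 26 j6 -2.06
[-1.088 -1.384  2.613 -0.23   0.177 -0.078]
0.4 t35.2 [ 0.4661 -0.4037  0.0903] F [2.1 1.5 4.8] M [ 0.381 -0.514 -0.059] gap 0.344 grip 26 j6 -1.66
[ 2.477  2.101  5.066  0.44  -0.565 -0.014]
4.4 t41.4 [ 0.4666 -0.4063  0.0826] F [  7.7 -11.2  -1.7] M [-1.703 -1.229 -0.066] gap 0.336 grip 26 j6 2.34
-186.1014298575622 0.0822 [  7.176 -10.256  -1.402  -1.686  -1.268  -0.07 ]
```

```bash
cat > a7.py <<'E'
from h import *
z=.0822
env.release(); st('rel'); L([*C,z+.03],.1)
for th in(-24.,66.):
    env.reach([*C,z+.03],q(th)); L([*C,z],.05,guard=8); f0=tq(6); p0=here(); env.close_gripper(25); f1=tq(6); p1=here()
    print(th,np.round((p1-p0)*1000,2),np.round(f1-f0,2)); st()
    if th<0: env.release(); L([*C,z+.03],.1)
E
python3 a7.py
```

```text
rel t42.4 [ 0.4657 -0.4038  0.0821] F [-0.2  0.1 -0.4] M [-0.009  0.013 -0.034] gap 0.999 grip 0 j6 2.34
-24.0 [ 0.94 -0.48  0.35] [ 5.48 -2.5   0.12 -0.23 -0.73  0.  ]
 t47.0 [ 0.4668 -0.4045  0.0829] F [ 5.2 -2.   0.3] M [-0.216 -0.753 -0.016] gap 0.339 grip 25 j6 -0.49
66.0 [-0.1  -0.13 -0.08] [-1.01 -1.61  2.29 -0.17  0.16 -0.07]
 t51.1 [ 0.4658 -0.4041  0.0824] F [-1.6 -1.8  2.1] M [-0.235  0.168 -0.047] gap 0.341 grip 26 j6 -2.06
```

```bash
sed -i 's/^C=fx(.042,0);/C=fx(.042,0)+np.array([.00085,-.0006]);/' h.py; cat > a8.py <<'E'
from h import *
z=.0822; th=66.
env.release(); L([*C,z],.02); print(tq(6)); env.close_gripper(25); print(tq(6))
th,z=turn(th,z,0,1.4,20); print('5.8',tq(8))
for k in range(4): th,z=turn(th,z,0,.1,20); print('%.1f'%(5.9+.1*k),tq(10))
st(); print(th,z)
E
python3 a8.py
```

```text
[-0.089  0.185  0.015 -0.01   0.014  0.016]
[-0.512 -0.904  1.315 -0.105  0.114  0.02 ]
5.8 [ 6.53   1.141  1.093  0.137 -1.226  0.009]
5.9 [ 6.496  0.753  0.727  0.082 -1.265 -0.025]
6.0 [ 6.901  0.924  0.712  0.039 -1.326 -0.045]
6.1 [ 7.326  0.577  0.639 -0.025 -1.376 -0.049]
6.2 [ 7.557  0.133  0.522 -0.08  -1.395 -0.029]
 t57.8 [ 0.4674 -0.4048  0.0788] F [ 6.7 -0.3  0.1] M [-0.064 -1.367  0.018] gap 0.340 grip 26 j6 -0.26
-37.13240312354817 0.07859999999999998
```

```bash
cat > a9.py <<'E'
from h import *
z=.0786; th=-37.1324
env.release(); f0=tq(6); p0=here(); print(p0,f0); env.close_gripper(25); f1=tq(6); print('shift',np.round((here()-p0)*1000,2),np.round(f1-f0,3)); b=tq(15)
tot=6.2
for k in range(8):
    th,z=turn(th,z,0,.1,20); tot+=.1; m=tq(20); print('%.1f'%tot,m)
st(); print(th,z)
E
python3 a9.py
```

```text
[ 0.46663122 -0.40448574  0.07858863] [-0.346  0.036 -0.603  0.014 -0.    -0.014]
shift [ 0.41 -0.37  0.37] [ 3.996 -2.436  1.677 -0.374 -0.596  0.018]
6.3 [ 4.655 -2.878  1.587 -0.464 -0.74  -0.036]
6.4 [ 4.547 -3.028  1.525 -0.481 -0.76  -0.058]
6.5 [ 4.824 -3.117  1.868 -0.443 -0.763 -0.043]
6.6 [ 4.681 -2.862  2.659 -0.395 -0.743 -0.025]
6.7 [ 4.333 -2.541  3.743 -0.338 -0.724 -0.   ]
6.8 [ 4.614 -2.53   5.223 -0.271 -0.687 -0.012]
6.9 [ 4.27  -2.039  6.081 -0.202 -0.676  0.011]
7.0 [ 4.025 -1.924  7.446 -0.145 -0.632 -0.018]
 t67.1 [ 0.4673 -0.405   0.0782] F [ 3.6 -2.3  6.5] M [-0.173 -0.634 -0.032] gap 0.341 grip 26 j6 0.54
-82.96902361046584 0.07699999999999996
```

```bash
cat > a10.py <<'E'
from h import *
env.release(); p=here(); L([p[0],p[1],.2],.15)
S0=np.array([.3914,-.2006]); thp=-46.3
t=go([*S0,.25],thp); st('above')
f=grab('top'); cv2.imwrite('pics/c_t.png',cv2.resize(f['frame'][190:310,230:390,::-1],(800,600),interpolation=cv2.INTER_CUBIC))
L([*S0,.15],.2); L([*S0,.099],.06,guard=8); p0=here(); f0=tq(4); env.close_gripper(40); f1=tq(4); p1=here()
print('shift',np.round((p1-p0)*1000,2),np.round(f1-f0,2)); st('grip')
L([*S0,.25],.15); st('lift')
f=grab('scene'); cv2.imwrite('pics/c_s.png',f['frame'][:, :, ::-1])
print(t)
E
python3 a10.py
```

```text
above t69.6 [ 0.3917 -0.2014  0.2497] F [0.6 0.1 0.1] M [ 0.023 -0.03   0.017] gap 1.001 grip 0 j6 0.07
shift [-0.12  0.14 -0.17] [-0.57  0.54  2.62  0.14  0.14  0.04]
grip t72.2 [ 0.3914 -0.2006  0.0991] F [-1.1  0.3  2.9] M [ 0.201  0.123 -0.005] gap 0.271 grip 39 j6 0.07
lift t73.3 [ 0.3911 -0.2004  0.2492] F [ 0.8 -0.1 -1.3] M [ 0.005  0.012 -0.009] gap 0.270 grip 39 j6 0.07
-46.3
```

View pics/c_s.png

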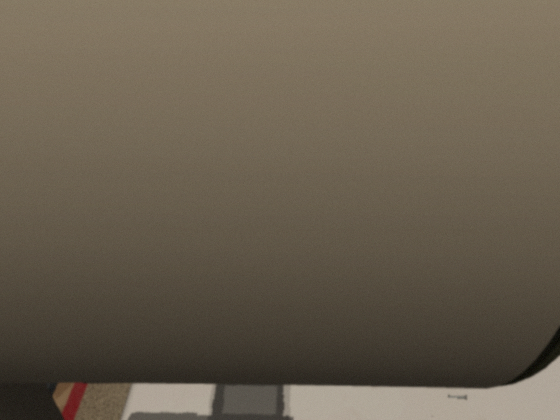

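```bash
cat >> h.py <<'E'
HUB=fx(0,0); THB=YAW+90
def over_bore(): t=go([*HUB,.25],THB); L([*HUB,.165],.15); env.hold(.2)
def offer(zt,v=.02,g=4,xy=None):   # zt: tip height to go to
    xy=HUB if xy is None else xy; r=L([*xy,zt+.086],v,guard=g); env.hold(.15); return r
def back(S0,thp):
    L([*here()[:2],.25],.15); go([*S0,.25],thp); L([*S0,.18],.2); r=L([*S0,.101],.06,guard=6); st('back %s'%r); return r
E
cat > a11.py <<'E'
from h import *
over_bore(); st('over')
print(offer(.056)); st('offered'); 
print(back(np.array([.3914,-.2006]),-46.3))
E
python3 a11.py
```

```text
over t75.4 [ 0.4334 -0.3777  0.1659] F [ 0.6  0.  -0.9] M [ 0.007  0.017 -0.033] gap 0.269 grip 39 j6 1.33
True
offered t76.5 [ 0.4332 -0.3774  0.1461] F [-0.6  0.3  4.7] M [ 0.089  0.08  -0.069] gap 0.272 grip 40 j6 1.33
back False t80.4 [ 0.3915 -0.2007  0.1013] F [ 0.1  0.2 -0.9] M [ 0.024 -0.029 -0.044] gap 0.269 grip 39 j6 0.07
False
```

```bash
cat > a12.py <<'E'
from h import *
S0=np.array([.3914,-.2006]); thp=-46.3
L([*S0,.0995],.03,guard=5); env.release(); L([*S0,.25],.15)
S1=np.array([.3592,-.2314]); go([*S1,.25],thp)
L([*S1,.15],.2); L([*S1,.099],.06,guard=8); p0=here(); f0=tq(4); env.close_gripper(40); f1=tq(4); p1=here()
print('shift',np.round((p1-p0)*1000,2),np.round(f1-f0,2)); st('grip')
L([*S1,.25],.15); over_bore(); st('over')
f=grab('top'); cv2.imwrite('pics/d_t.png',cv2.resize(f['frame'][190:310,160:320,::-1],(800,600),interpolation=cv2.INTER_CUBIC))
print(offer(.045)); st('offered')
E
python3 a12.py
```

```text
shift [-0.16  0.16 -0.21] [-0.88  0.38  3.09  0.11  0.14  0.  ]
grip t85.3 [ 0.3592 -0.2314  0.0991] F [-0.2  0.3  2.9] M [ 0.165  0.151 -0.009] gap 0.173 grip 39 j6 -0.04
over t88.6 [ 0.4334 -0.3777  0.1659] F [-0.6  0.8 -0.5] M [0.021 0.035 0.003] gap 0.174 grip 39 j6 1.33
False
offered t90.7 [ 0.4332 -0.3774  0.1311] F [ 0.1  0.4 -1.3] M [-0.047 -0.035 -0.003] gap 0.180 grip 39 j6 1.33
```

```bash
cat > a13.py <<'E'
from h import *
print(offer(.0205,v=.03,g=5)); st('in')
env.release(); env.hold(.5); st('rel'); L([*HUB,.25],.12); go(fx(0,.25,.25),50.9); env.hold(.5)
f=grab('top'); cv2.imwrite('pics/e_t.png',cv2.resize(f['frame'][190:310,200:360,::-1],(800,600),interpolation=cv2.INTER_CUBIC))
S=[.3,.35,.35]; go(S,50.9); st()
f=grab('scene'); cv2.imwrite('pics/e_s.png',cv2.resize(f['frame'][160:350,160:400,::-1],(756,600),interpolation=cv2.INTER_CUBIC))
for p in ([*fx(0,0),.15],[*fx(.042,0),.1045]): x=proj(f,p); print((x-[160,160])*3.15)
E
python3 a13.py
```

```text
False
in t91.8 [ 0.4332 -0.3774  0.1066] F [-0.3  0.6  0.1] M [ 0.014  0.046 -0.017] gap 0.173 grip 39 j6 1.33
rel t93.0 [ 0.4332 -0.3774  0.1065] F [-0.2 -0.2  0.3] M [ 0.009 -0.033  0.036] gap 0.996 grip 0 j6 1.33
 t99.4 [0.3005 0.3497 0.3498] F [ 0.2 -0.5  0.4] M [ 0.041 -0.017 -0.052] gap 1.006 grip 0 j6 -0.28
[530.14807001 120.13612813]
[516.79227406 130.12628704]
```

View pics/e_s.png

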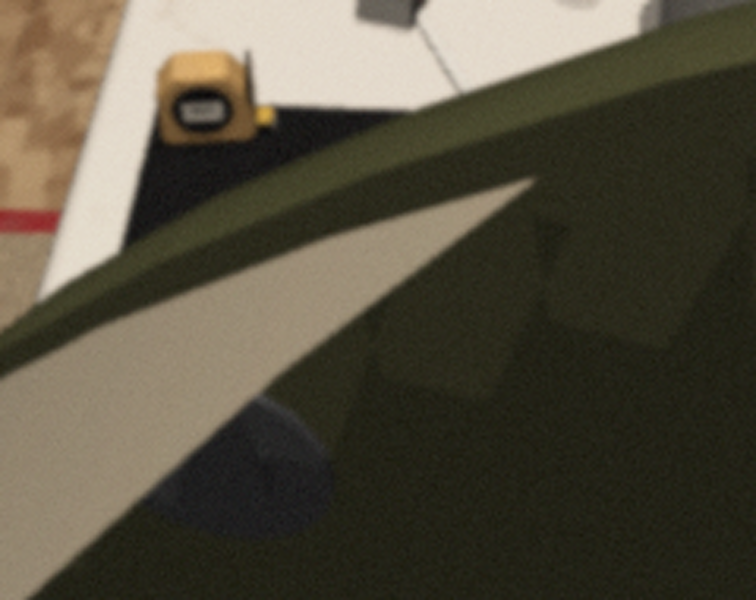

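View pics/e_t.png

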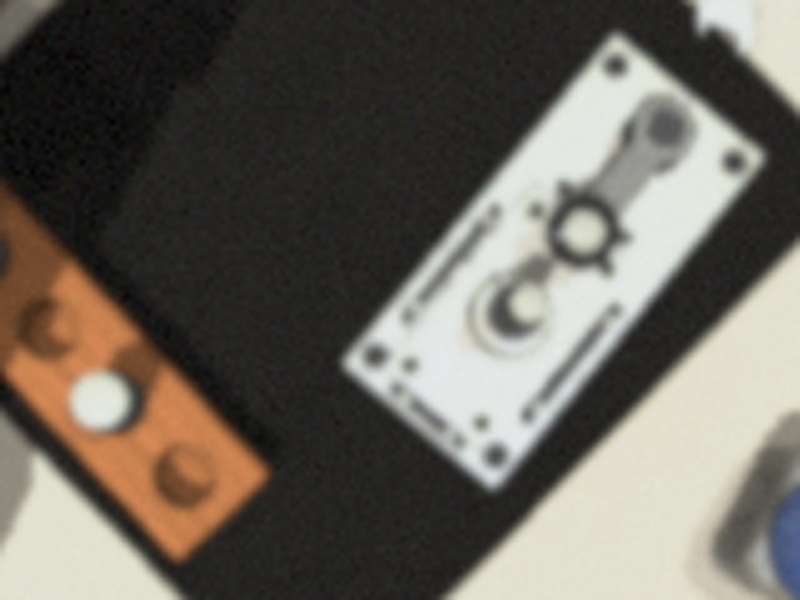

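```bash
cat > a14.py <<'E'
from h import *
env.set_joints([1.046,.313,1.498,0,1.331,-.223]); st()
T=grab('top'); f=grab('scene'); cv2.imwrite('pics/f_s.png',cv2.resize(f['frame'][160:300,220:400,::-1],(770,600),interpolation=cv2.INTER_CUBIC))
for z in(.15,.157): print('T',(proj(T,[*HUB,z])-[200,190])*5,'S',(proj(f,[*HUB,z])-[220,160])*4.28)
E
python3 a14.py
```

```text
t100.4 [0.1568 0.5011 0.2319] F [-0.2  0.4  0.2] M [-0.025  0.037 -0.001] gap 1.002 grip 0 j6 -0.22
T [530.31503542 298.41460886] S [463.52817132 163.23258045]
T [531.66801457 297.51860052] S [464.67616182 150.63465386]
```

View pics/f_s.png

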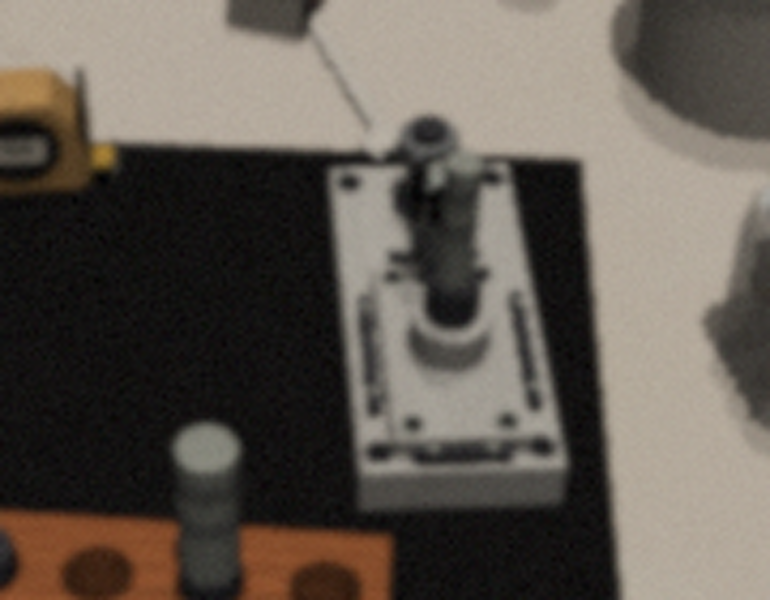

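```bash
python3 -c "
from h import *
print(job.hand_in())"
```

```text
the job is handed in; nothing more can be done
None
```

I clamped the flange and stopped the cap about 0.45 rad past first slip (judged from the tool force, not seen); the 24 mm plug would not go and is back in its stand, no 20 mm plug was there, and the 16 mm plug dropped through and stands in the bore to its shoulder; job handed in at about 100 s, verdict not shown.

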